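# Lay out a sample set on the laser marker's carrier plate

### The job

Lay out the sample set on the aluminium carrier plate for the laser marker: stand the brass bush in the square next to the red stop and the gear in the square next to the blue stop, put the black focus block in the middle square between them, and set the aluminium puck on top of the focus block. Each part sits centred in its square (the puck centred on the block), the same way up as it stands now. Leave the steel ring, the black lens cap and the steel V-block where they are.

Things in the scene. Friction and masses are not known exactly. Their poses are not given: they have to be found in the camera images.
- brass_bush: Loose brass-coloured stepped bush standing on its wide end, 29 mm high, 31 mm across over the lower 14 mm, 24 mm above that. Origin at the centre of its underside, z up.
- gear: Loose pale steel spur gear lying flat, hub up: toothed disc 49 mm across and 10 mm thick, hub 20 mm across up to 18 mm high. Origin at the centre of its underside, z up.
- lens_block: Loose black focus block with a pale round spot on its flat top, 30 mm along its x, 44 mm along its y, 18 mm high. Origin at the centre of its underside, z up.
- alu_puck: Loose solid pale aluminium puck without a hole, 36 mm across, 22 mm high. Origin at the centre of its underside, z up.
- carrier: Fixed flat aluminium plate, 80 mm along its x, 290 mm along its y, top face 6 mm above its origin (centre of the underside, on the desk). Three squares outlined in black, 60 mm wide, are engraved in a row: centres at y = -80, 0 and +80 mm on its x = 0 line, each with a small cross.
- red_stop: Fixed red bar across one end of the carrier plate, 60 mm along its x, 14 mm along its y, 16 mm high, standing on the plate so that its top is 22 mm above the desk. Its centre is at y = +132 or -132 mm of the plate: which end differs from start to start. Origin at the centre of its underside, z up.
- blue_stop: Fixed blue bar of the same size and shape across the other end of the carrier plate. Origin at the centre of its underside, z up.
- steel_ring: Loose steel ring lying flat, 46 mm outside, 24 mm hole, 12 mm high; not part of the set, leave it. Origin at the centre of its underside, z up.
- lens_cap: Loose round black lens cap lying flat, 66 mm across, 12 mm high; leave it. Origin at the centre of its underside, z up.
- v_block: Loose pale steel V-block with a V groove along its x in its top, 50 mm along its x, 44 mm along its y, 24 mm high; leave it. Origin at the centre of its underside, z up.
Not all that is in view belongs to the job. Leave any orange or turquoise look-alike of the brass_bush alone.

How it is judged (in metres and radians):
At the end, for the whole second after the job is handed in: Bush, focus block and gear each stand on the plate within 12 mm (along each plate axis) of the centre of their square (next to red, middle, next to blue); the puck is on the block, centres within 10 mm; all are level within 0.12 rad, right way up, released and at rest (((y of red_stop in the frame of carrier above 0.05 m and x of brass_bush in the frame of carrier between -0.012 and 0.012 m and y of brass_bush in the frame of carrier between 0.068 and 0.092 m and z of brass_bush in the frame of carrier between 0.002 and 0.01 m and x of gear in the frame of carrier between -0.012 and 0.012 m and y of gear in the frame of carrier between -0.092 and -0.068 m and z of gear in the frame of carrier between 0.002 and 0.01 m) or (y of red_stop in the frame of carrier below -0.05 m and x of brass_bush in the frame of carrier between -0.012 and 0.012 m and y of brass_bush in the frame of carrier between -0.092 and -0.068 m and z of brass_bush in the frame of carrier between 0.002 and 0.01 m and x of gear in the frame of carrier between -0.012 and 0.012 m and y of gear in the frame of carrier between 0.068 and 0.092 m and z of gear in the frame of carrier between 0.002 and 0.01 m)) and x of lens_block in the frame of carrier between -0.012 and 0.012 m and y of lens_block in the frame of carrier between -0.012 and 0.012 m and z of lens_block in the frame of carrier between 0.002 and 0.01 m and horizontal distance between alu_puck and lens_block below 0.01 m and z of alu_puck in the frame of lens_block between 0.014 and 0.022 m and angle between each of brass_bush, lens_block, gear, alu_puck's own z axis and vertical below 0.12 rad and linear speed of each of brass_bush, lens_block, gear, alu_puck below 0.02 m/s and angular speed of each of brass_bush, lens_block, gear, alu_puck below 0.2 rad/s); the robot touches nothing.
It fails at once if the steel ring is pushed more than 15 mm from where it lay (distance of steel_ring from where it was at the start of the episode above 0.015 m).
It fails at once if the lens cap is pushed more than 15 mm from where it lay (distance of lens_cap from where it was at the start of the episode above 0.015 m).
It fails at once if the V-block is pushed more than 15 mm from where it lay (distance of v_block from where it was at the start of the episode above 0.015 m).
It also fails if it takes over 88 s, if anything falls off the work surface, if the arm or the gripper's body presses on something with over 40 N, if the wrist force passes 120 N, or if a joint passes its speed limit or range.

### The arm

A 6-joint arm with a two-finger parallel gripper is mounted at the origin on a cart in front of the work surface, level with it; the furniture and walls round the work are solid. World frame = base frame: x ahead of the robot, y to its left, z up, the work surface at z = 0. Lengths are in m, angles in degrees, forces in N, time in s.
With the tool pointing down it reaches from about 0.3 to 0.75 m from the base axis. Payload 8.5 kg.
Tool frame: the origin (TCP) lies midway between the tips of the shut fingers; the grasp point (between the pads) lies 19 mm behind it; z points along the fingers, y is the line along which they close (so a half turn about z gives the same grasp; the last joint's range is limited). The gripper opens to 85 mm and grips with 20 to 120 N. Pads are 22 mm wide; open, the fingers measure 114 mm over their backs; the gripper's body (76 mm by 85 mm) begins 54 mm behind the grasp point. The pads swing forward as they close: fully open they stand 13 mm farther back than shut.
Start: joints at [-78.226, 21.807, 74.336, -0, 83.858, -12.336], TCP at [0.225, -0.502, 0.231] pointing down, gripper open.
Joint ranges: [-178.18, 178.18], [-50.72, 133.34], [12.68, 142.11], [-81.47, 261.47], [9.98, 163.14], [-165.26, 165.26]. Speed limits (degrees/s): [136.94, 136.94, 180, 180, 180, 180].

### API

Orientations are given as a 3x3 rotation matrix whose columns are the frame's x, y, z axes.
In Python, from rig import env, get_image, close_job gives the robot as it stands.
- The arm moves only by the tool step_arm, never from a script. Its argument "targets" is a list of rows, each a list of 2 entries, a list of its own where there are three numbers: the shift along the tool's x, y, z as a fraction of full scale, then the turn, a rotation vector about the tool's x, y, z as a fraction of full scale. In form: [[[x, y, z], [wx, wy, wz]], ...]. A call has 1 to 10 rows; each row is the pose to reach, as a shift and turn from the pose commanded when the call began, along the tool's axes at that moment; what a row does not reach only later rows make up. Full scale, the value 1, is 0.3 m for a shift and 45 degrees for a turn. A row lasts 1/12 s, in which the tool goes at most 41.7 mm and 7.16 degrees, less where a joint would pass 70% of its speed; a pose out of reach is approached as far as the arm can. A call with a number of a shift or a turn outside -1 to 1 is refused whole. A call with a gripper value outside its range is refused whole. "jaw" is the finger opening in mm, from 0 to 85.4, set as the call begins (left out, the last holds). The fingers move at their own pace and stop on an object; "grip_force" is the grip in N (left out, the last holds). Time passes only in rows, so rows that repeat a pose let the fingers close. It gives the time, the measured TCP pose, the force, the opening and the grip force at its end, in the units of the state.
- env.observe(): the state, without advancing time (a new reading comes with each control period).
- get_image(name): name is "side" or "top" or "wrist"; returns a dict with "img" (420x560x3 uint8, red, green, blue), "z_map" (420x560 float32, m along the optical axis (not along the pixel's ray), 0 where there is no reading), "intrinsics" (3x3 intrinsics, pixels), "rvec" (rotation vector, rad) and "tvec" (3), from world to camera coordinates, as OpenCV has them. Camera axes: x right, y down, z forward; pixel columns grow to the right and rows downward; lengths in m; the calibration is good to about 2 mm. A picture is of the moment at which its call begins.
- close_job(): hands the job in; it is judged then, once.
The state is a dict: "time_s": time; "q": joint angles; "qvel": joint speeds; "joint_efforts": joint torques, N m; "position": TCP position; "tool_rot": TCP orientation; "ft_force": force on the tool from outside, world axes, zero at the start; "wrist_torque": the same for the moment, N m; "grip_width": finger opening in m; "gripper_force": force on a finger pad.
Only numpy, scipy, OpenCV 4.12 (cv2) and the standard library are available. Lean on these libraries where they do the work, as an engineer would, in place of code of your own. Each camera call takes 0.05 s, during which the arm holds its last target. There are 200 camera calls.

## Working session

There is one attempt and no reset: what is moved stays moved. The work goes in short steps, Python scripts to look and compute and a tool call to move; the robot and the scene stay as the last step left them, time stands still between calls to the robot, and variables do not carry over. Pictures are saved under pics/ and viewed, at most 14 in all, crops included, and the job is handed in when it is done.

Besides the shell and the picture viewer there is one more tool, called after "Call:" by a JSON object that holds its "api" and its "payload", one argument or row to a line. step_arm: Moves the arm, as the interface text tells. Its arguments: {"type":"object","properties":{"targets":{"type":"array","items":{"type":"array"}},"jaw":{"type":"number"},"grip_force":{"type":"number"}},"required":["targets"]}

```bash
mkdir -p pics
cat > h.py <<'E'
from rig import env,get_image,close_job
import numpy as np,cv2
def shot(n,f):
    d=get_image(n); cv2.imwrite('pics/'+f+'.png',d['img'][:,:,::-1]); np.savez('pics/'+f,**d); return d
def load(f): return np.load('pics/'+f+'.npz')
def world(d,u,v,z=None):
    K=d['intrinsics'];R=cv2.Rodrigues(d['rvec'])[0];t=np.ravel(d['tvec'])
    r=R.T@(np.linalg.inv(K)@[u,v,1]);c=-R.T@t
    s=d['z_map'][int(v),int(u)] if z is None else (z-c[2])/r[2]
    return c+s*r
E
python3 - <<'E'
from h import *
shot('top','t1');shot('side','s1')
s=env.observe();print(s['time_s'],s['position'],s['tool_rot'])
E
```

```text
0.1 [ 0.22460262 -0.50176847  0.23076169] [[ 9.12769152e-01  4.08475696e-01 -2.84235843e-04]
 [ 4.08475699e-01 -9.12768238e-01  1.32195181e-03]
 [ 2.80543738e-04 -1.32274027e-03 -9.99999086e-01]]
```

View pics/t1.png

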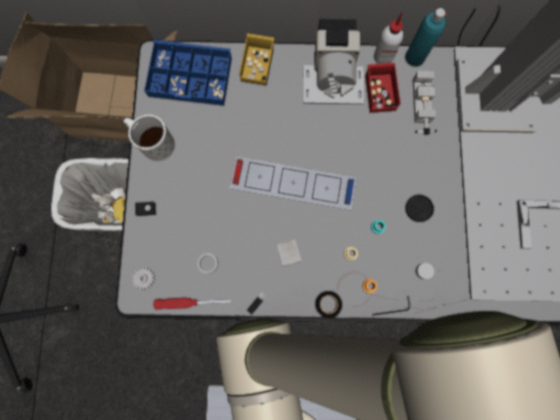

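View pics/s1.png

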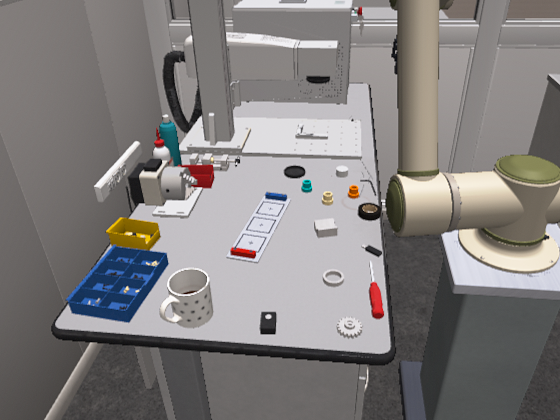

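The top view shows the lens block at (145,208), gear (143,278), ring (207,263), V-block (289,252), bush (351,253), puck (426,270) and cap (419,208). On the plate, red is at (238,172) and blue at (349,191). I'll enlarge these next.

Run:
```python
from h import *
d=load('t1');im=d['img'][:,:,::-1]
def c(u,v,w,h,s): return cv2.resize(im[v:v+h,u:u+w],None,fx=s,fy=s,interpolation=cv2.INTER_CUBIC)
a=np.hstack([c(125,188,40,40,5),c(123,258,40,40,5),c(331,233,40,40,5),c(406,250,40,40,5)])
b=c(225,145,140,70,5.7142857)[:400]
cv2.imwrite('pics/m1.png',np.vstack([a,b]))
for n,u,v in [('block',147,208),('gear',143,278),('bush',351,253),('puck',426,270),('red',238,172),('blue',349,191),('c',293,183),('ring',207,253.5),('vb',289,252),('cap',419,208),('mug',150,120),('desk',250,230),('chuck',340,70),('oran',370,286),('teal',378,227)]:
    print(n,world(d,u,v).round(3),d['z_map'][int(v),int(u)])
```

```text
block [0.535 0.315 0.016] 0.9613097
gear [0.377 0.316 0.002] 0.94549096
bush [0.353 0.004 0.961] 0.0
puck [ 0.404 -0.318  0.022] 0.9337404
red [0.623 0.109 0.021] 0.9739742
blue [ 0.583 -0.149  0.019] 0.9699611
c [ 0.604 -0.02   0.003] 0.9888816
ring [0.433 0.172 0.014] 0.94517756
vb [ 0.44  -0.012  0.012] 0.9491055
cap [ 0.549 -0.314  0.004] 0.9781914
mug [0.727 0.306 0.069] 0.9458673
desk [0.49  0.078 0.   ] 0.9695217
chuck [ 0.837 -0.118  0.108] 0.93083316
oran [ 0.368 -0.196  0.004] 0.943596
teal [ 0.502 -0.218  0.003] 0.97050256
```

View pics/m1.png

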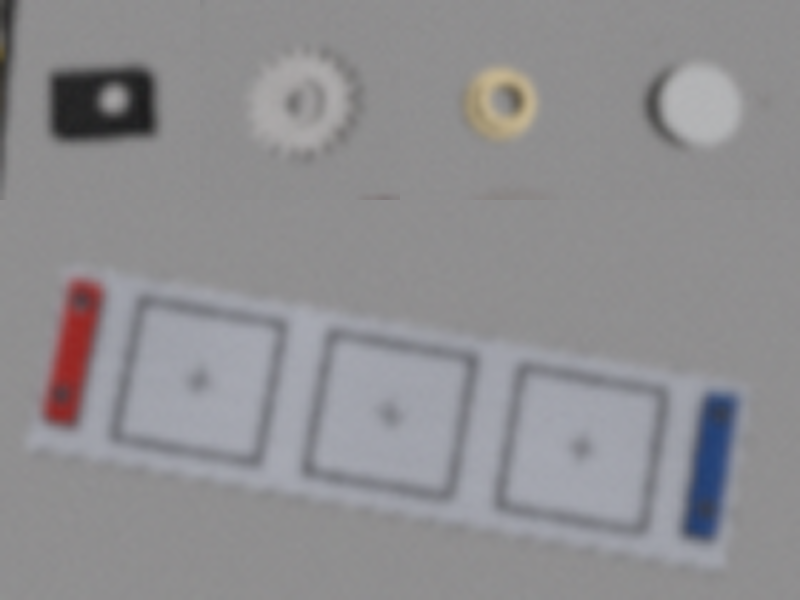

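Red square cross is at about (259.6,176.1), the middle at (292.9,181.9) and blue at (326.5,188.0). The bush top is at about (431.2→ full image 351.x,253).

```bash
cat >> h.py <<'E'
from scipy.spatial.transform import Rotation as Rn
def plan(p,yaw):
    """yaw: deg of tool x axis in world (tool y then points to yaw-90). prints shift/turn fractions & resulting dist"""
    s=env.observe();R=np.array(s['tool_rot']);P=np.array(s['position'])
    a=np.radians(yaw);T=np.array([[np.cos(a),np.sin(a),0],[np.sin(a),-np.cos(a),0],[0,0,-1]])
    sh=R.T@(np.array(p)-P);w=Rn.from_matrix(R.T@T).as_rotvec(degrees=True)
    print('t',s['time_s'],'pos',P.round(4),'shift',(sh/.3).round(4),'turn',(w/45).round(4),'rows',max(np.linalg.norm(sh)/.0417,np.linalg.norm(w)/7.16).round(1))
E
python3 - <<'E'
from h import *
d=load('t1')
f=lambda ox,oy,x,y,s,z:print(world(d,ox+(x+.5)/s-.5,oy+(y+.5)/s-.5,z).round(4))
s=5.7142857
for x,y in[(200,180),(390,213),(582,248)]:f(225,145,x,y,s,.006)
print('red,blue');f(225,145,73,151,s,.022);f(225,145,712,266,s,.022)
print('block');f(125,188,103,103,5,.014)
print('gear');f(123-40,258,303,102,5,.01)
print('bush');f(331-80,233,503,97,5,.029);f(331-80,233,508,98,5,.029);f(331-80,233,501,103,5,.014)
print('puck');f(406-120,250,701,104,5,.022)
for p,y in[((.41,-.13,.2),0),((.35,-.13,.2),-8)]:plan(p,y)
w=get_image('wrist');R=cv2.Rodrigues(w['rvec'])[0];print('cam',-R.T@w['tvec'],R[2],w['intrinsics'][0,0])
E
```

```text
[0.6181 0.0594 0.006 ]
[ 0.6055 -0.0191  0.006 ]
[ 0.5922 -0.0981  0.006 ]
red,blue
[0.6249 0.1104 0.022 ]
[ 0.5817 -0.1489  0.022 ]
block
[0.5346 0.3195 0.014 ]
gear
[0.3764 0.3126 0.01  ]
bush
[ 0.4409 -0.1505  0.029 ]
[ 0.4405 -0.1527  0.029 ]
[ 0.4396 -0.152   0.014 ]
puck
[ 0.4035 -0.3173  0.022 ]
t 0.1 pos [ 0.2246 -0.5018  0.2308] shift [ 1.0702 -0.8786  0.104 ] turn [-0.0017  0.      0.5358] rows 10.0
t 0.1 pos [ 0.2246 -0.5018  0.2308] shift [ 0.8877 -0.9603  0.1041] turn [-1.700e-03  1.000e-04  7.135e-01] rows 9.4
cam [ 0.28692638 -0.47519976  0.37335597] [-0.24351691 -0.10627351 -0.96405677] 353.1692290970688
```

Run:
```python
from h import *
plan((.37,-.32,.2),60)
```

```text
t 0.15 pos [ 0.2246 -0.5018  0.2309] shift [ 0.6899 -0.3552  0.1034] turn [-1.100e-03 -7.000e-04 -7.976e-01] rows 5.6
```

Call:
{"api": "step_arm", "payload": {
  "targets": [
    [[0.69,-0.355,0.1],[0,0,-0.8]],
    [[0.69,-0.355,0.1],[0,0,-0.8]],
    [[0.69,-0.355,0.1],[0,0,-0.8]],
    [[0.69,-0.355,0.1],[0,0,-0.8]],
    [[0.69,-0.355,0.1],[0,0,-0.8]],
    [[0.69,-0.355,0.1],[0,0,-0.8]],
    [[0.69,-0.355,0.1],[0,0,-0.8]]
  ],
  "jaw": 60
}}

```text
time_s: 0.73
position: [0.372, -0.3162, 0.2007]
tool_rot: [[0.494, 0.87, -0.0], [0.87, -0.494, 0.002], [0.002, -0.002, -1.0]]
ft_force: [-0.9, -0.3, 0.0]
grip_width: 0.0597
gripper_force: 0.0
```

Run:
```python
from h import *
plan((.4405,-.152,.12),80.6)
```

```text
t 0.7333 pos [ 0.372  -0.3162  0.2007] shift [ 0.5882 -0.0713  0.2701] turn [-0.0015 -0.0026 -0.4487] rows 4.7
```

Call:
{"api": "step_arm", "payload": {
  "targets": [
    [[0.588,-0.071,0.27],[-0.0015,-0.0026,-0.449]],
    [[0.588,-0.071,0.27],[-0.0015,-0.0026,-0.449]],
    [[0.588,-0.071,0.27],[-0.0015,-0.0026,-0.449]],
    [[0.588,-0.071,0.27],[-0.0015,-0.0026,-0.449]],
    [[0.588,-0.071,0.27],[-0.0015,-0.0026,-0.449]],
    [[0.588,-0.071,0.27],[-0.0015,-0.0026,-0.449]],
    [[0.588,-0.071,0.27],[-0.0015,-0.0026,-0.449]]
  ]
}}

```text
time_s: 1.32
position: [0.4396, -0.1561, 0.1199]
tool_rot: [[0.166, 0.986, -0.001], [0.986, -0.166, -0.002], [-0.002, -0.0, -1.0]]
ft_force: [0.1, -0.6, 1.6]
grip_width: 0.0598
gripper_force: 0.0
```

Run:
```python
from h import *
shot('wrist','w1');plan((.4405,-.152,.12),80.6)
```

```text
t 1.3667 pos [ 0.4397 -0.1572  0.1204] shift [ 0.0175 -0.0002  0.0014] turn [ 0.0011  0.0033 -0.0058] rows 0.1
```

View pics/w1.png

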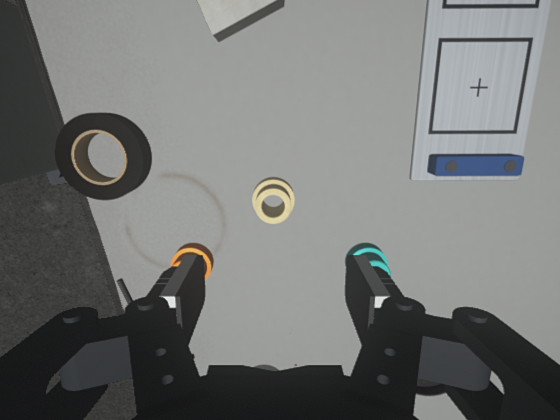

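Wrist view: bush top is centred at about (273,206), the wide base at about (273,193), and the blue square's cross is at (479,87).

Run:
```python
from h import *
d=load('w1')
print(world(d,273,206.5,.029),world(d,273,206.5,.029),world(d,273,194,.014),world(d,479,87,.006),world(d,253.5,195,.012),world(d,294.5,195,.012))
plan((.4405,-.152,.003),80.6)
```

```text
[ 0.43984246 -0.15240632  0.029     ] [ 0.43984246 -0.15240632  0.029     ] [ 0.44063869 -0.14718508  0.014     ] [ 0.5925114 -0.0982074  0.006    ] [ 0.42642706 -0.14601768  0.012     ] [ 0.45585115 -0.15098159  0.012     ]
t 1.3667 pos [ 0.4397 -0.1572  0.1204] shift [ 0.0185 -0.0006  0.3914] turn [ 0.0011  0.0033 -0.0058] rows 2.8
```

Call:
{"api": "step_arm", "payload": {
  "targets": [
    [[0.0168,0,0.2],[0,0.003,-0.006]],
    [[0.0168,0,0.3],[0,0.003,-0.006]],
    [[0.0168,0,0.388],[0,0.003,-0.006]],
    [[0.0168,0,0.388],[0,0.003,-0.006]],
    [[0.0168,0,0.388],[0,0.003,-0.006]]
  ]
}}

```text
time_s: 1.78
position: [0.4402, -0.1531, 0.004]
tool_rot: [[0.165, 0.986, -0.001], [0.986, -0.165, 0.001], [0.001, -0.001, -1.0]]
ft_force: [-0.2, -0.3, 0.2]
grip_width: 0.0599
gripper_force: 0.0
```

Call:
{"api": "step_arm", "payload": {
  "targets": [
    [[0,0,0],[0,0,0]],
    [[0,0,0],[0,0,0]],
    [[0,0,0],[0,0,0]],
    [[0,0,0],[0,0,0]],
    [[0,0,0],[0,0,0]],
    [[0,0,0],[0,0,0]]
  ],
  "jaw": 15,
  "grip_force": 40
}}

```text
time_s: 2.28
position: [0.4414, -0.1529, 0.0061]
tool_rot: [[0.163, 0.987, 0.004], [0.987, -0.163, -0.003], [-0.002, 0.005, -1.0]]
ft_force: [-2.5, -1.6, 9.6]
grip_width: 0.0279
gripper_force: 38.7
```

Call:
{"api": "step_arm", "payload": {
  "targets": [
    [[0,0,-0.1],[0,0,0]],
    [[0,0,-0.2],[0,0,0]],
    [[0,0,-0.2],[0,0,0]],
    [[0,0,-0.2],[0,0,0]]
  ]
}}

```text
time_s: 2.62
position: [0.4413, -0.1525, 0.0661]
tool_rot: [[0.163, 0.987, 0.005], [0.987, -0.163, -0.003], [-0.002, 0.006, -1.0]]
ft_force: [-0.3, -0.1, -0.3]
grip_width: 0.028
gripper_force: 40.2
```

Run:
```python
from h import *
plan((.617,.0595,.062),80.6)
```

```text
t 2.6167 pos [ 0.4413 -0.1525  0.0661] shift [0.7931 0.4623 0.0148] turn [ 0.0074  0.0027 -0.0001] rows 6.6
```

Run:
```python
from h import *
d=shot('wrist','w2');cv2.imwrite('pics/w2c.png',cv2.resize(d['img'][130:400,130:420,::-1],None,fx=2,fy=2))
```

```text
(no output)
```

View pics/w2c.png

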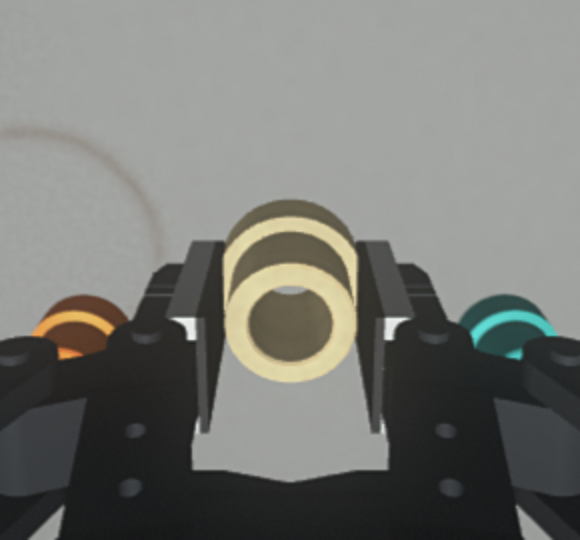

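Bush held upright by its wide part (top centre at about (275,291) full-frame).

Run:
```python
from h import *
print(world(load('w2'),275,291,.089))
plan((.617,.0595,.042),80.6)
```

```text
[ 0.44242948 -0.15106601  0.089     ]
t 2.6667 pos [ 0.4406 -0.1521  0.0649] shift [0.7922 0.4646 0.077 ] turn [ 0.0038  0.0011 -0.0003] rows 6.6
```

Call:
{"api": "step_arm", "payload": {
  "targets": [
    [[0.79,0.462,0.06],[0.0074,0.0027,0]],
    [[0.79,0.462,0.06],[0.0074,0.0027,0]],
    [[0.79,0.462,0.06],[0.0074,0.0027,0]],
    [[0.79,0.462,0.06],[0.0074,0.0027,0]],
    [[0.79,0.462,0.06],[0.0074,0.0027,0]],
    [[0.79,0.462,0.06],[0.0074,0.0027,0]],
    [[0.79,0.462,0.06],[0.0074,0.0027,0]],
    [[0.79,0.462,0.06],[0.0074,0.0027,0]],
    [[0.79,0.462,0.06],[0.0074,0.0027,0]]
  ]
}}

```text
time_s: 3.42
position: [0.6155, 0.0602, 0.0446]
tool_rot: [[0.161, 0.987, -0.007], [0.987, -0.161, 0.003], [0.002, -0.007, -1.0]]
ft_force: [0.3, -0.4, -1.1]
grip_width: 0.028
gripper_force: 40.2
```

Run:
```python
from h import *
plan((.617,.0595,.0125),80.6)
```

```text
t 3.4167 pos [0.6155 0.0602 0.0446] shift [-0.0016  0.0062  0.1068] turn [-0.0093 -0.0024  0.0024] rows 0.8
```

Call:
{"api": "step_arm", "payload": {
  "targets": [
    [[0,0.005,0.06],[-0.004,-0.001,0]],
    [[0,0.005,0.09],[-0.004,-0.001,0]],
    [[0,0.005,0.107],[-0.004,-0.001,0]],
    [[0,0.005,0.107],[-0.004,-0.001,0]],
    [[0,0.005,0.107],[-0.004,-0.001,0]],
    [[0,0.005,0.107],[-0.004,-0.001,0]]
  ]
}}

```text
time_s: 3.92
position: [0.6172, 0.0585, 0.0142]
tool_rot: [[0.164, 0.986, -0.001], [0.986, -0.164, 0.002], [0.002, -0.002, -1.0]]
ft_force: [0.7, 0.4, -0.7]
grip_width: 0.0278
gripper_force: 40.2
```

Call:
{"api": "step_arm", "payload": {
  "targets": [
    [[0,0,0],[0,0,0]],
    [[0,0,0],[0,0,0]],
    [[0,0,0],[0,0,0]],
    [[0,0,0],[0,0,0]],
    [[0,0,0],[0,0,0]]
  ],
  "jaw": 60
}}

```text
time_s: 4.33
position: [0.6173, 0.059, 0.0141]
tool_rot: [[0.164, 0.987, -0.001], [0.987, -0.164, 0.002], [0.001, -0.002, -1.0]]
ft_force: [-1.1, 0.4, 0.6]
grip_width: 0.0599
gripper_force: 0.0
```

Call:
{"api": "step_arm", "payload": {
  "targets": [
    [[0,0,-0.1],[0,0,0]],
    [[0,0,-0.2],[0,0,0]],
    [[0,0,-0.4],[0,0,0]],
    [[0,0,-0.4],[0,0,0]],
    [[0,0,-0.4],[0,0,0]]
  ]
}}

```text
time_s: 4.75
position: [0.6194, 0.0587, 0.1392]
tool_rot: [[0.163, 0.987, 0.008], [0.987, -0.163, 0.001], [0.002, 0.007, -1.0]]
ft_force: [-0.4, 0.3, 1.1]
grip_width: 0.0597
gripper_force: 0.0
```

Run:
```python
from h import *
d=shot('wrist','w3');cv2.imwrite('pics/w3c.png',cv2.resize(d['img'][:300,130:430,::-1],None,fx=2,fy=2))
plan((.535,.3185,.12),90);plan((.53,.26,.13),90)
```

```text
t 4.8 pos [0.6183 0.0588 0.1363] shift [ 0.8086 -0.4155  0.0545] turn [ 0.0039 -0.002  -0.2091] rows 6.6
t 4.8 pos [0.6183 0.0588 0.1363] shift [ 0.6136 -0.4     0.0209] turn [ 0.0039 -0.002  -0.2091] rows 5.3
```

View pics/w3c.png

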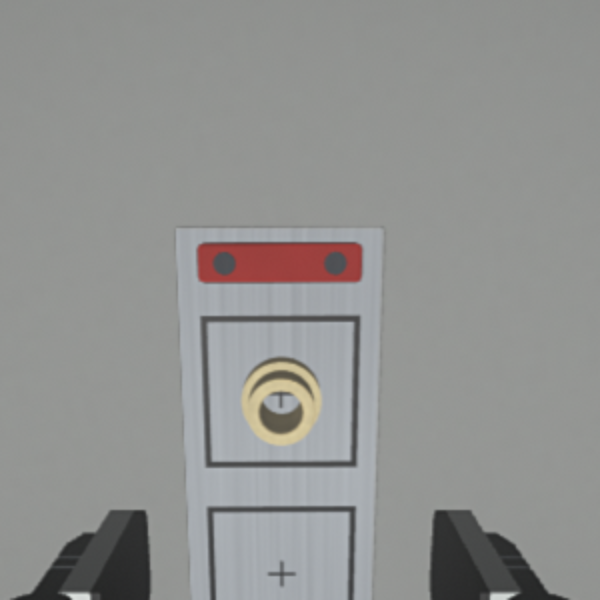

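Bush stands centred in the red square (base around (281,393), cross visible through the bore). Next, the block.

Call:
{"api": "step_arm", "payload": {
  "targets": [
    [[0.809,-0.415,0],[0,0,-0.24]],
    [[0.809,-0.415,0],[0,0,-0.24]],
    [[0.809,-0.415,0],[0,0,-0.24]],
    [[0.809,-0.415,0],[0,0,-0.24]],
    [[0.809,-0.415,0],[0,0,-0.24]],
    [[0.809,-0.415,0],[0,0,-0.24]],
    [[0.809,-0.415,0],[0,0,-0.24]],
    [[0.809,-0.415,0],[0,0,-0.24]],
    [[0.809,-0.415,0],[0,0,-0.24]]
  ]
}}

```text
time_s: 5.55
position: [0.5333, 0.3193, 0.133]
tool_rot: [[-0.027, 1.0, -0.004], [1.0, 0.027, 0.001], [0.001, -0.004, -1.0]]
ft_force: [-0.5, -1.0, -0.3]
grip_width: 0.06
gripper_force: 0.0
```

Run:
```python
from h import *
d=shot('wrist','w4');cv2.imwrite('pics/w4c.png',cv2.resize(d['img'][100:300,150:400,::-1],None,fx=3,fy=3))
plan((.535,.3185,.008),92)
```

```text
t 5.6 pos [0.5339 0.3182 0.1333] shift [0.0006 0.0051 0.4175] turn [-0.0045 -0.001  -0.013 ] rows 3.0
```

View pics/w4c.png

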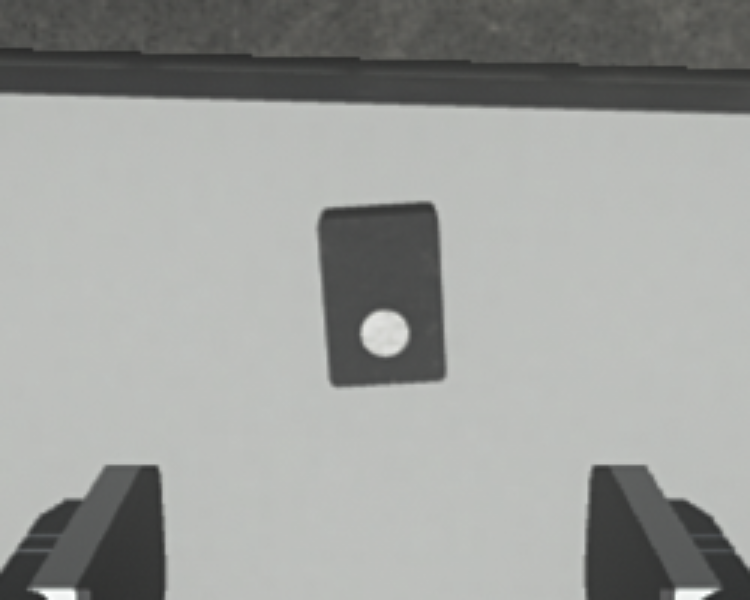

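Top-face corners in the crop are about (320,222), (437,218), (446,380) and (332,386). The spot is off-centre.

Run:
```python
from h import *
d=load('w4')
P=np.array([world(d,150+x/3-.33,100+y/3-.33,.018) for x,y in [(320,222),(437,218),(446,380),(332,386)]])
print(P,P.mean(0),np.linalg.norm(np.diff(P,axis=0),axis=1))
a=P[0]+P[1]-P[2]-P[3];yaw=np.degrees(np.arctan2(a[1],a[0]));print(yaw)
plan((*P.mean(0)[:2],.008),yaw)
```

```text
[[0.51946666 0.34132091 0.018     ]
 [0.54813631 0.3430821  0.018     ]
 [0.55216596 0.30142344 0.018     ]
 [0.52306302 0.29900221 0.018     ]] [0.53570799 0.32120717 0.018     ] [0.02872369 0.0418531  0.02920349]
95.18882098090941
t 5.6 pos [0.5339 0.3182 0.1333] shift [0.0095 0.0077 0.4175] turn [-0.0045 -0.0011 -0.0839] rows 3.0
```

Call:
{"api": "step_arm", "payload": {
  "targets": [
    [[0.0095,0.008,0.2],[-0.004,-0.001,-0.085]],
    [[0.0095,0.008,0.33],[-0.004,-0.001,-0.085]],
    [[0.0095,0.008,0.415],[-0.004,-0.001,-0.085]],
    [[0.0095,0.008,0.415],[-0.004,-0.001,-0.085]],
    [[0.0095,0.008,0.415],[-0.004,-0.001,-0.085]],
    [[0.0095,0.008,0.415],[-0.004,-0.001,-0.085]]
  ]
}}

```text
time_s: 6.1
position: [0.538, 0.3213, 0.0122]
tool_rot: [[-0.09, 0.996, 0.004], [0.996, 0.09, 0.002], [0.002, 0.005, -1.0]]
ft_force: [-0.4, -0.7, -0.2]
grip_width: 0.0598
gripper_force: 0.0
```

Call:
{"api": "step_arm", "payload": {
  "targets": [
    [[0,0,0],[0,0,0]],
    [[0,0,0],[0,0,0]],
    [[0,0,0],[0,0,0]],
    [[0,0,0],[0,0,0]],
    [[0,0,0],[0,0,0]],
    [[0,0,0],[0,0,0]]
  ],
  "jaw": 15
}}

```text
time_s: 6.6
position: [0.5374, 0.3219, 0.0125]
tool_rot: [[-0.091, 0.996, 0.005], [0.996, 0.091, 0.002], [0.002, 0.005, -1.0]]
ft_force: [-0.1, -1.7, 7.6]
grip_width: 0.0284
gripper_force: 39.3
```

Call:
{"api": "step_arm", "payload": {
  "targets": [
    [[0,0,-0.1],[0,0,0]],
    [[0,0,-0.23],[0,0,0]],
    [[0,0,-0.23],[0,0,0]],
    [[0,0,-0.23],[0,0,0]]
  ]
}}

```text
time_s: 6.93
position: [0.5374, 0.3221, 0.0821]
tool_rot: [[-0.091, 0.996, 0.007], [0.996, 0.091, 0.003], [0.003, 0.007, -1.0]]
ft_force: [-1.0, 0.2, -1.8]
grip_width: 0.0283
gripper_force: 40.3
```

Run:
```python
from h import *
plan((.605,-.0195,.075),80.6)
plan((.58,.15,.075),88)
```

```text
t 6.9333 pos [0.5374 0.3221 0.0821] shift [-1.1545  0.1206  0.0217] turn [ 0.009  -0.0044  0.3249] rows 8.4
t 6.9333 pos [0.5374 0.3221 0.0821] shift [-0.5843  0.089   0.023 ] turn [ 0.0093 -0.0038  0.1604] rows 4.3
```

Call:
{"api": "step_arm", "payload": {
  "targets": [
    [[-0.584,0.089,0],[0.009,-0.004,0.16]],
    [[-0.584,0.089,0],[0.009,-0.004,0.16]],
    [[-0.584,0.089,0],[0.009,-0.004,0.16]],
    [[-0.584,0.089,0],[0.009,-0.004,0.16]],
    [[-0.584,0.089,0],[0.009,-0.004,0.16]]
  ]
}}

```text
time_s: 7.35
position: [0.5797, 0.1444, 0.0782]
tool_rot: [[0.039, 0.999, -0.006], [0.999, -0.039, -0.004], [-0.004, -0.006, -1.0]]
ft_force: [-0.0, -1.0, -1.1]
grip_width: 0.0284
gripper_force: 40.3
```

Run:
```python
from h import *
plan((.605,-.0195,.07),80.6)
```

```text
t 7.35 pos [0.5797 0.1444 0.0782] shift [-0.5426  0.1058  0.0286] turn [-0.0075  0.0053  0.1593] rows 4.0
```

Call:
{"api": "step_arm", "payload": {
  "targets": [
    [[-0.54,0.106,0],[-0.004,0.003,0.16]],
    [[-0.54,0.106,0],[-0.004,0.003,0.16]],
    [[-0.54,0.106,0],[-0.004,0.003,0.16]],
    [[-0.54,0.106,0],[-0.004,0.003,0.16]],
    [[-0.54,0.106,0],[-0.004,0.003,0.16]],
    [[-0.54,0.106,0.03],[-0.004,0.003,0.16]],
    [[-0.54,0.106,0.05],[-0.004,0.003,0.16]],
    [[-0.54,0.106,0.05],[-0.004,0.003,0.16]]
  ]
}}

```text
time_s: 8.02
position: [0.6035, -0.0119, 0.0619]
tool_rot: [[0.158, 0.987, -0.006], [0.987, -0.158, 0.001], [-0.0, -0.006, -1.0]]
ft_force: [0.8, -0.1, -0.8]
grip_width: 0.0289
gripper_force: 40.3
```

Run:
```python
from h import *
d=shot('wrist','w5');cv2.imwrite('pics/w5c.png',cv2.resize(d['img'][100:400,130:430,::-1],None,fx=2,fy=2))
plan((.605,-.0195,.0185),80.6)
```

```text
t 8.0667 pos [ 0.604  -0.0119  0.0627] shift [-0.0245  0.0082  0.1474] turn [-0.0064  0.0002  0.0069] rows 1.1
```

View pics/w5c.png

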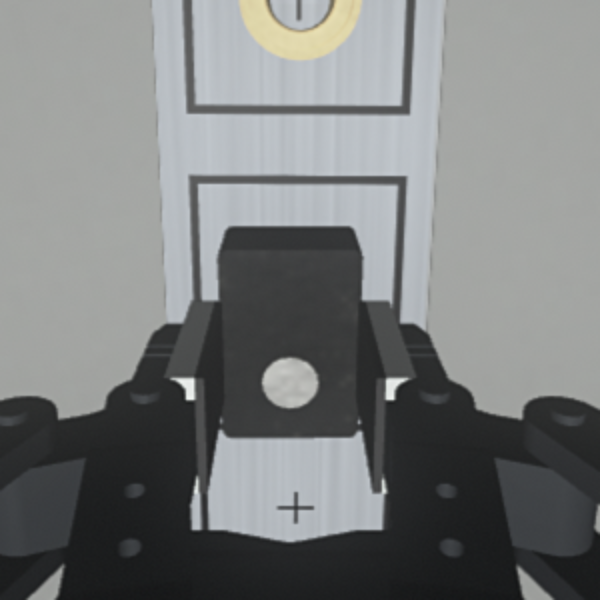

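Run:
```python
from h import *
d=load('w5')
w=lambda x,y,z:world(d,130+x/2,100+y/2,z).round(4)
for z in(.064,.068,.072):print(w(222,250,z),w(361,250,z),w(361,437,z),w(218,437,z),((w(222,250,z)+w(361,437,z))/2))
print(w(295,508,.006),w(192,178,.006),w(405,178,.006))
```

```text
[0.5939 0.0107 0.064 ] [0.6225 0.0062 0.064 ] [ 0.6167 -0.0377  0.064 ] [ 0.5848 -0.0327  0.064 ] [ 0.6053 -0.0135  0.064 ]
[0.5945 0.012  0.068 ] [0.6224 0.0075 0.068 ] [ 0.6167 -0.0351  0.068 ] [ 0.5857 -0.0303  0.068 ] [ 0.6056  -0.01155  0.068  ]
[0.5951 0.0132 0.072 ] [0.6222 0.0089 0.072 ] [ 0.6166 -0.0325  0.072 ] [ 0.5866 -0.0278  0.072 ] [ 0.60585 -0.00965  0.072  ]
[ 0.592  -0.0982  0.006 ] [0.5802 0.0158 0.006 ] [0.6405 0.0062 0.006 ]
```

Call:
{"api": "step_arm", "payload": {
  "targets": [
    [[-0.0245,0.006,0.08],[-0.006,0,0.007]],
    [[-0.0245,0.006,0.11],[-0.006,0,0.007]],
    [[-0.0245,0.006,0.13],[-0.006,0,0.007]],
    [[-0.0245,0.006,0.14],[-0.006,0,0.007]],
    [[-0.0245,0.006,0.147],[-0.006,0,0.007]],
    [[-0.0245,0.006,0.147],[-0.006,0,0.007]],
    [[-0.0245,0.006,0.147],[-0.006,0,0.007]]
  ]
}}

```text
time_s: 8.65
position: [0.6057, -0.0208, 0.0206]
tool_rot: [[0.165, 0.986, 0.003], [0.986, -0.165, -0.001], [-0.0, 0.004, -1.0]]
ft_force: [0.7, 0.4, -1.1]
grip_width: 0.0285
gripper_force: 40.3
```

Run:
```python
from h import *
plan((.605,-.0195,.0175),80.6)
```

```text
t 8.65 pos [ 0.6057 -0.0208  0.0206] shift [ 0.004  -0.0031  0.0103] turn [ 0.0046  0.0006 -0.0019] rows 0.1
```

Call:
{"api": "step_arm", "payload": {
  "targets": [
    [[0.003,0,0.008],[0,0,0]],
    [[0.003,0,0.008],[0,0,0]],
    [[0.003,0,0.008],[0,0,0]]
  ]
}}

```text
time_s: 8.9
position: [0.6061, -0.0202, 0.0185]
tool_rot: [[0.165, 0.986, 0.004], [0.986, -0.165, -0.001], [-0.001, 0.004, -1.0]]
ft_force: [-0.4, 0.1, 3.8]
grip_width: 0.0286
gripper_force: 40.9
```

Call:
{"api": "step_arm", "payload": {
  "targets": [
    [[0,0,0],[0,0,0]],
    [[0,0,0],[0,0,0]],
    [[0,0,0],[0,0,0]],
    [[0,0,0],[0,0,0]],
    [[0,0,0],[0,0,0]]
  ],
  "jaw": 60
}}

```text
time_s: 9.32
position: [0.6055, -0.0201, 0.0175]
tool_rot: [[0.165, 0.986, 0.002], [0.986, -0.165, -0.001], [-0.0, 0.002, -1.0]]
ft_force: [-0.4, 0.9, -0.1]
grip_width: 0.0598
gripper_force: 0.0
```

Call:
{"api": "step_arm", "payload": {
  "targets": [
    [[0,0,-0.1],[0,0,0]],
    [[0,0,-0.2],[0,0,0]],
    [[0,0,-0.4],[0,0,0]],
    [[0,0,-0.4],[0,0,0]],
    [[0,0,-0.4],[0,0,0]]
  ]
}}

```text
time_s: 9.73
position: [0.6071, -0.0203, 0.1426]
tool_rot: [[0.165, 0.986, 0.011], [0.986, -0.165, -0.003], [-0.001, 0.012, -1.0]]
ft_force: [0.5, -0.0, 0.2]
grip_width: 0.0598
gripper_force: 0.0
```

Run:
```python
from h import *
d=shot('wrist','w6')
plan((.50,.17,.13),95)
```

```text
t 9.7833 pos [ 0.606  -0.0201  0.1397] shift [ 0.5668 -0.4535  0.0288] turn [ 0.009   0.002  -0.3222] rows 5.2
```

Call:
{"api": "step_arm", "payload": {
  "targets": [
    [[0.6,-0.45,0],[0.004,0.001,0]],
    [[0.6,-0.45,0],[0.004,0.001,0]],
    [[0.6,-0.45,0],[0.004,0.001,0]],
    [[0.6,-0.45,0],[0.004,0.001,0]],
    [[0.6,-0.45,0],[0.004,0.001,0]],
    [[0.6,-0.45,0],[0.004,0.001,0]],
    [[0.6,-0.45,0],[0.004,0.001,0]]
  ],
  "jaw": 48
}}

```text
time_s: 10.37
position: [0.4991, 0.1827, 0.1359]
tool_rot: [[0.161, 0.987, -0.004], [0.987, -0.161, 0.001], [-0.0, -0.004, -1.0]]
ft_force: [-0.3, -0.6, -1.0]
grip_width: 0.0483
gripper_force: 0.0
```

Run:
```python
from h import *
plan((.3764,.3126,.13),80.6)
```

```text
t 10.3667 pos [0.4991 0.1827 0.1359] shift [ 0.3615 -0.4734  0.0215] turn [-0.0049  0.0001  0.0031] rows 4.3
```

Call:
{"api": "step_arm", "payload": {
  "targets": [
    [[0.36,-0.475,0],[-0.002,0,0.002]],
    [[0.36,-0.475,0],[-0.002,0,0.002]],
    [[0.36,-0.475,0],[-0.002,0,0.002]],
    [[0.36,-0.475,0],[-0.002,0,0.002]],
    [[0.36,-0.475,0],[-0.002,0,0.002]],
    [[0.36,-0.475,0],[-0.002,0,0.002]],
    [[0.36,-0.475,0],[-0.002,0,0.002]],
    [[0.36,-0.475,0],[-0.002,0,0.002]]
  ]
}}

```text
time_s: 11.03
position: [0.3803, 0.3089, 0.1368]
tool_rot: [[0.168, 0.986, 0.001], [0.986, -0.168, -0.0], [-0.0, 0.001, -1.0]]
ft_force: [1.1, -0.6, 0.7]
grip_width: 0.0481
gripper_force: 0.0
```

Run:
```python
from h import *
d=shot('wrist','w7')
cv2.imwrite('pics/w7c.png',cv2.resize(np.hstack([d['img'][80:380,130:430,::-1],load('w6')['img'][80:380,150:450,::-1]]),(800,400)))
plan((.3764,.3126,.012),80.6)
```

```text
t 11.0833 pos [0.3803 0.3088 0.1369] shift [ 0.0103 -0.0155  0.4162] turn [ 0.0012  0.0002 -0.0067] rows 3.0
```

View pics/w7c.png

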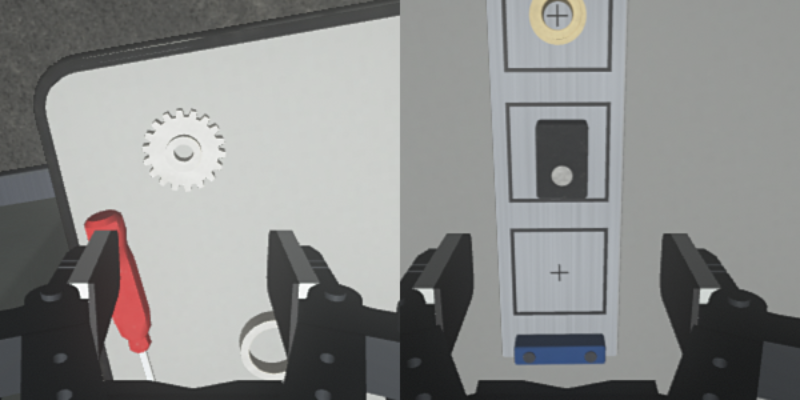

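The left half shows the gear centred at about (184,150) in the crop, with the screwdriver and ring clear of it. On the right, the block sits in the middle square.

Run:
```python
from h import *
d=load('w7')
g=world(d,130+184*.75,80+149.5*.75,.01);print(g,world(d,130+184*.75,80+151*.75,.018),np.linalg.norm(world(d,130+142*.75,80+149.5*.75,.01)-world(d,130+226*.75,80+149.5*.75,.01)))
d=load('w6')
w=lambda x,y,z:world(d,150+(x-400)*.75,80+y*.75,z)
print('block',w(562.5,162.5,.024),[w(*c,.024).round(4) for c in((538,126),(587,126),(588,199),(537,199))],'blue',w(559,272,.006))
plan((*g[:2],.012),80.6)
```

```text
[0.37697013 0.31537646 0.01      ] [0.37727741 0.31627025 0.018     ] 0.04920119605102808
block [ 0.60715045 -0.02035351  0.024     ] [array([0.5972, 0.0027, 0.024 ]), array([ 0.6242, -0.0018,  0.024 ]), array([ 0.6182, -0.0446,  0.024 ]), array([ 0.5888, -0.0395,  0.024 ])] blue [ 0.59180893 -0.0972896   0.006     ]
t 11.0833 pos [0.3803 0.3088 0.1369] shift [ 0.0198 -0.0152  0.4162] turn [ 0.0012  0.0002 -0.0067] rows 3.0
```

Call:
{"api": "step_arm", "payload": {
  "targets": [
    [[0.019,-0.014,0.2],[0,0,-0.006]],
    [[0.019,-0.014,0.3],[0,0,-0.006]],
    [[0.019,-0.014,0.38],[0,0,-0.006]],
    [[0.019,-0.014,0.4],[0,0,-0.006]],
    [[0.019,-0.014,0.4],[0,0,-0.006]],
    [[0.019,-0.014,0.4],[0,0,-0.006]],
    [[0.019,-0.014,0.4],[0,0,-0.006]],
    [[0.019,-0.014,0.4],[0,0,-0.006]]
  ]
}}

```text
time_s: 11.75
position: [0.3771, 0.3165, 0.019]
tool_rot: [[0.162, 0.987, 0.004], [0.987, -0.162, 0.002], [0.002, 0.004, -1.0]]
ft_force: [-0.5, -0.1, 0.0]
grip_width: 0.0479
gripper_force: 0.0
```

Run:
```python
from h import *
plan((.377,.3155,.013),80.6)
```

```text
t 11.75 pos [0.3771 0.3165 0.019 ] shift [-0.0034 -0.      0.0199] turn [ 0.005  -0.003   0.0013] rows 0.1
```

Call:
{"api": "step_arm", "payload": {
  "targets": [
    [[-0.003,0,0.02],[0,0,0]],
    [[-0.003,0,0.02],[0,0,0]],
    [[-0.003,0,0.02],[0,0,0]]
  ]
}}

```text
time_s: 12.0
position: [0.3759, 0.3153, 0.0114]
tool_rot: [[0.162, 0.987, 0.001], [0.987, -0.162, 0.0], [0.0, 0.001, -1.0]]
ft_force: [-0.2, -0.0, -0.2]
grip_width: 0.0477
gripper_force: 0.0
```

Call:
{"api": "step_arm", "payload": {
  "targets": [
    [[0,0,0],[0,0,0]],
    [[0,0,0],[0,0,0]],
    [[0,0,0],[0,0,0]],
    [[0,0,0],[0,0,0]],
    [[0,0,0],[0,0,0]],
    [[0,0,0],[0,0,0]]
  ],
  "jaw": 5,
  "grip_force": 50
}}

```text
time_s: 12.5
position: [0.376, 0.3154, 0.0116]
tool_rot: [[0.162, 0.987, 0.002], [0.987, -0.162, 0.0], [0.001, 0.001, -1.0]]
ft_force: [-1.7, 0.3, 5.8]
grip_width: 0.018
gripper_force: 48.9
```

Call:
{"api": "step_arm", "payload": {
  "targets": [
    [[0,0,-0.1],[0,0,0]],
    [[0,0,-0.2],[0,0,0]],
    [[0,0,-0.23],[0,0,0]],
    [[0,0,-0.23],[0,0,0]],
    [[0,0,-0.23],[0,0,0]]
  ]
}}

```text
time_s: 12.92
position: [0.3756, 0.3152, 0.0798]
tool_rot: [[0.162, 0.987, 0.001], [0.987, -0.162, 0.0], [0.0, 0.001, -1.0]]
ft_force: [-0.4, -0.9, -1.3]
grip_width: 0.0178
gripper_force: 49.3
```

Run:
```python
from h import *
d=shot('wrist','w8');cv2.imwrite('pics/w8c.png',cv2.resize(d['img'][130:400,130:420,::-1],None,fx=2,fy=2))
plan((.49,.11,.08),80.6)
```

```text
t 12.9667 pos [0.3753 0.315  0.0791] shift [-0.6123  0.4882 -0.0026] turn [-0.0005  0.001   0.0016] rows 5.6
```

View pics/w8c.png

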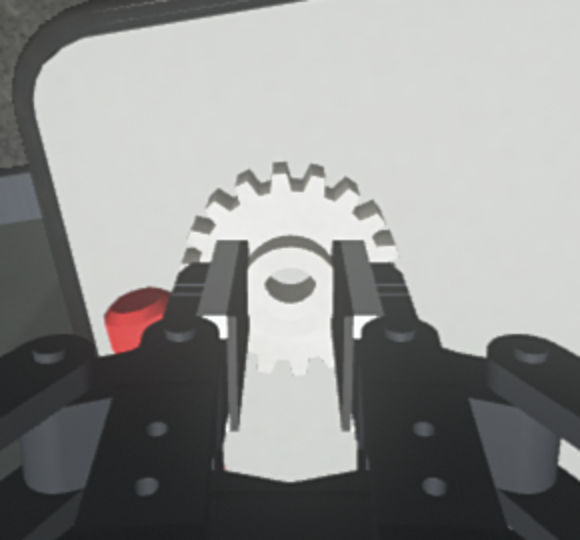

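Gear held level by its hub (bore at crop (290,286)).

Call:
{"api": "step_arm", "payload": {
  "targets": [
    [[-0.61,0.488,0],[0,0,0]],
    [[-0.61,0.488,0],[0,0,0]],
    [[-0.61,0.488,0],[0,0,0]],
    [[-0.61,0.488,0],[0,0,0]],
    [[-0.61,0.488,0],[0,0,0]],
    [[-0.61,0.488,0],[0,0,0]],
    [[-0.61,0.488,0],[0,0,0]]
  ]
}}

```text
time_s: 13.55
position: [0.4927, 0.1069, 0.0787]
tool_rot: [[0.167, 0.986, 0.0], [0.986, -0.167, -0.001], [-0.001, 0.0, -1.0]]
ft_force: [0.4, -1.0, -1.3]
grip_width: 0.0179
gripper_force: 49.3
```

Run:
```python
from h import *
print(world(load('w8'),275,273,.0855))
plan((.592,-.098,.07),80.6)
```

```text
[0.37676973 0.31572066 0.0855    ]
t 13.55 pos [0.4927 0.1069 0.0787] shift [-0.6181  0.4404  0.0295] turn [ 0.0003  0.0008 -0.0046] rows 5.5
```

Call:
{"api": "step_arm", "payload": {
  "targets": [
    [[-0.617,0.438,0],[0,0,-0.004]],
    [[-0.617,0.438,0],[0,0,-0.004]],
    [[-0.617,0.438,0],[0,0,-0.004]],
    [[-0.617,0.438,0],[0,0,-0.004]],
    [[-0.617,0.438,0],[0,0,-0.004]],
    [[-0.617,0.438,0],[0,0,-0.004]],
    [[-0.617,0.438,0.08],[0,0,-0.004]],
    [[-0.617,0.438,0.1],[0,0,-0.004]],
    [[-0.617,0.438,0.1],[0,0,-0.004]]
  ]
}}

```text
time_s: 14.3
position: [0.5884, -0.0919, 0.0473]
tool_rot: [[0.159, 0.987, -0.006], [0.987, -0.159, 0.003], [0.002, -0.006, -1.0]]
ft_force: [-0.2, -0.5, -0.8]
grip_width: 0.018
gripper_force: 49.3
```

Run:
```python
from h import *
plan((.592,-.0985,.018),80.6)
```

```text
t 14.3 pos [ 0.5884 -0.0919  0.0473] shift [-0.0202  0.0158  0.0974] turn [-0.0075 -0.0024  0.0058] rows 0.7
```

Call:
{"api": "step_arm", "payload": {
  "targets": [
    [[-0.018,0.01,0.05],[-0.004,0,0.005]],
    [[-0.018,0.01,0.07],[-0.004,0,0.005]],
    [[-0.018,0.01,0.085],[-0.004,0,0.005]],
    [[-0.018,0.01,0.085],[-0.004,0,0.005]],
    [[-0.018,0.01,0.085],[-0.004,0,0.005]],
    [[-0.018,0.01,0.085],[-0.004,0,0.005]]
  ]
}}

```text
time_s: 14.8
position: [0.5927, -0.0984, 0.0256]
tool_rot: [[0.162, 0.987, 0.005], [0.987, -0.162, -0.001], [0.0, 0.005, -1.0]]
ft_force: [-0.5, -0.1, -0.8]
grip_width: 0.0178
gripper_force: 49.3
```

Run:
```python
from h import *
plan((.592,-.0985,.0175),80.6)
```

```text
t 14.8 pos [ 0.5927 -0.0984  0.0256] shift [-0.0007 -0.0025  0.0271] turn [ 0.0065 -0.0003  0.0013] rows 0.2
```

Call:
{"api": "step_arm", "payload": {
  "targets": [
    [[0,0,0.015],[0.003,0,0]],
    [[0,0,0.024],[0.003,0,0]],
    [[0,0,0.024],[0.003,0,0]],
    [[0,0,0.024],[0.003,0,0]]
  ]
}}

```text
time_s: 15.13
position: [0.5925, -0.0987, 0.0177]
tool_rot: [[0.163, 0.987, 0.002], [0.987, -0.163, 0.0], [0.0, 0.002, -1.0]]
ft_force: [-0.7, 0.1, -0.2]
grip_width: 0.0183
gripper_force: 49.3
```

Call:
{"api": "step_arm", "payload": {
  "targets": [
    [[0,0,0],[0,0,0]],
    [[0,0,0],[0,0,0]],
    [[0,0,0],[0,0,0]],
    [[0,0,0],[0,0,0]],
    [[0,0,0],[0,0,0]]
  ],
  "jaw": 60
}}

```text
time_s: 15.55
position: [0.5925, -0.0988, 0.0178]
tool_rot: [[0.163, 0.987, 0.002], [0.987, -0.163, 0.0], [0.0, 0.002, -1.0]]
ft_force: [-0.6, -0.4, -0.3]
grip_width: 0.06
gripper_force: 0.0
```

Call:
{"api": "step_arm", "payload": {
  "targets": [
    [[0,0,-0.1],[0,0,0]],
    [[0,0,-0.2],[0,0,0]],
    [[0,0,-0.4],[0,0,0]],
    [[0,0,-0.4],[0,0,0]],
    [[0,0,-0.4],[0,0,0]]
  ]
}}

```text
time_s: 15.97
position: [0.5941, -0.0993, 0.1428]
tool_rot: [[0.163, 0.987, 0.01], [0.987, -0.163, -0.003], [-0.001, 0.011, -1.0]]
ft_force: [-0.4, 0.5, 0.2]
grip_width: 0.0604
gripper_force: 0.0
```

Run:
```python
from h import *
d=shot('wrist','w9')
plan((.4035,-.3173,.13),70)
```

```text
t 16.0167 pos [ 0.5931 -0.099   0.1399] shift [-0.8208 -0.5054  0.0304] turn [ 0.0083 -0.      0.2364] rows 6.9
```

Call:
{"api": "step_arm", "payload": {
  "targets": [
    [[-0.82,-0.505,0.02],[0.004,0,0]],
    [[-0.82,-0.505,0.02],[0.004,0,0]],
    [[-0.82,-0.505,0.02],[0.004,0,0]],
    [[-0.82,-0.505,0.02],[0.004,0,0]],
    [[-0.82,-0.505,0.02],[0.004,0,0]],
    [[-0.82,-0.505,0.02],[0.004,0,0]],
    [[-0.82,-0.505,0.02],[0.004,0,0]],
    [[-0.82,-0.505,0.02],[0.004,0,0]],
    [[-0.82,-0.505,0.02],[0.004,0,0]],
    [[-0.82,-0.505,0.02],[0.004,0,0]]
  ]
}}

```text
time_s: 16.85
position: [0.4026, -0.3162, 0.1305]
tool_rot: [[0.163, 0.987, -0.002], [0.987, -0.163, 0.002], [0.002, -0.003, -1.0]]
ft_force: [0.4, -0.4, -0.4]
grip_width: 0.0599
gripper_force: 0.0
```

Run:
```python
from h import *
d=shot('wrist','w10')
cv2.imwrite('pics/w10c.png',cv2.resize(np.hstack([d['img'][80:380,130:430,::-1],load('w9')['img'][80:380,150:450,::-1]]),(800,400)))
plan((.4035,-.3173,.012),80.6)
```

```text
t 16.9 pos [ 0.4031 -0.3158  0.1307] shift [-0.0052  0.0031  0.3956] turn [-0.0028 -0.002   0.0018] rows 2.8
```

View pics/w10c.png

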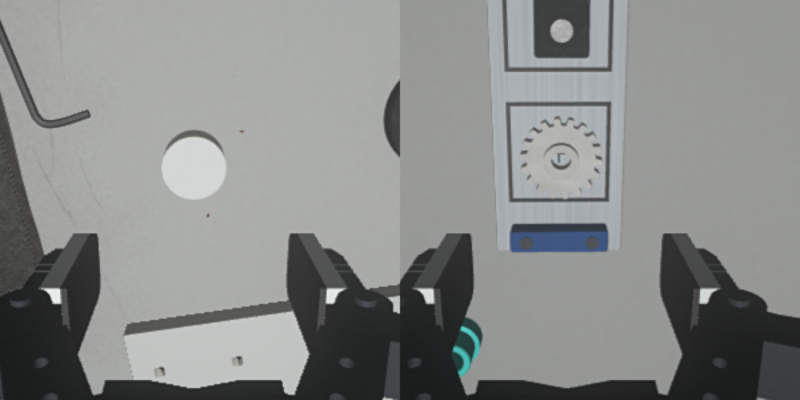

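Gear is centred in the blue square. The puck's top centre is at about (194,168) in the crop, and a holed plate lies nearby, so I'll check its height.

Run:
```python
from h import *
d=load('w10');w=lambda x,y,z=None:world(d,130+x*.75,80+y*.75,z)
p=w(194,168,.022);print(p,np.linalg.norm(w(161,168,.022)-w(227,168,.022)),w(194,150),'plate',w(200,345),w(200,325))
g=load('w9');print('gear',world(g,150+161*.75,80+158*.75,.01))
plan((*p[:2],.012),80.6)
```

```text
[ 0.40369514 -0.31664584  0.022     ] 0.03641774000351428 [ 0.40532544 -0.30677842  0.02125157] plate [ 0.3884735  -0.43171583  0.01712652] [ 0.39058081 -0.41882203  0.01531578]
gear [ 0.59304758 -0.10009532  0.01      ]
t 16.9 pos [ 0.4031 -0.3158  0.1307] shift [-0.0029  0.0034  0.3956] turn [-0.0028 -0.002   0.0018] rows 2.8
```

Plate is 17 mm high and 100 mm away, so it's no obstacle.

Call:
{"api": "step_arm", "payload": {
  "targets": [
    [[-0.003,0.003,0.2],[0,0,0]],
    [[-0.003,0.003,0.32],[0,0,0]],
    [[-0.003,0.003,0.395],[0,0,0]],
    [[-0.003,0.003,0.395],[0,0,0]],
    [[-0.003,0.003,0.395],[0,0,0]],
    [[-0.003,0.003,0.395],[0,0,0]],
    [[-0.003,0.003,0.395],[0,0,0]]
  ]
}}

```text
time_s: 17.48
position: [0.4045, -0.3184, 0.0151]
tool_rot: [[0.162, 0.987, 0.001], [0.987, -0.162, -0.003], [-0.002, 0.002, -1.0]]
ft_force: [-0.7, 0.1, 0.2]
grip_width: 0.0598
gripper_force: 0.0
```

Call:
{"api": "step_arm", "payload": {
  "targets": [
    [[0,0,0],[0,0,0]],
    [[0,0,0],[0,0,0]],
    [[0,0,0],[0,0,0]],
    [[0,0,0],[0,0,0]],
    [[0,0,0],[0,0,0]]
  ],
  "jaw": 20
}}

```text
time_s: 17.9
position: [0.4039, -0.3182, 0.0146]
tool_rot: [[0.163, 0.987, 0.001], [0.987, -0.163, -0.002], [-0.001, 0.001, -1.0]]
ft_force: [-1.2, 1.8, 10.6]
grip_width: 0.0331
gripper_force: 48.6
```

Call:
{"api": "step_arm", "payload": {
  "targets": [
    [[0,0,-0.1],[0,0,0]],
    [[0,0,-0.2],[0,0,0]],
    [[0,0,-0.3],[0,0,0]],
    [[0,0,-0.3],[0,0,0]],
    [[0,0,-0.3],[0,0,0]]
  ]
}}

```text
time_s: 18.32
position: [0.4039, -0.3183, 0.1046]
tool_rot: [[0.163, 0.987, 0.001], [0.987, -0.163, -0.003], [-0.002, 0.002, -1.0]]
ft_force: [-0.2, -0.4, -1.2]
grip_width: 0.0328
gripper_force: 49.9
```

Run:
```python
from h import *
plan((.5,-.1,.11),80.6)
```

```text
t 18.3167 pos [ 0.4039 -0.3183  0.1046] shift [ 0.7701  0.1977 -0.0195] turn [0.0023 0.003  0.0006] rows 5.7
```

Call:
{"api": "step_arm", "payload": {
  "targets": [
    [[0.77,0.2,0],[0.002,0.003,0]],
    [[0.77,0.2,0],[0.002,0.003,0]],
    [[0.77,0.2,0],[0.002,0.003,0]],
    [[0.77,0.2,0],[0.002,0.003,0]],
    [[0.77,0.2,0],[0.002,0.003,0]],
    [[0.77,0.2,0],[0.002,0.003,0]],
    [[0.77,0.2,0],[0.002,0.003,0]]
  ]
}}

```text
time_s: 18.9
position: [0.5009, -0.0949, 0.1018]
tool_rot: [[0.158, 0.987, -0.004], [0.987, -0.158, 0.005], [0.004, -0.005, -1.0]]
ft_force: [-0.7, -0.1, -0.0]
grip_width: 0.0331
gripper_force: 49.9
```

Run:
```python
from h import *
plan((.6065,-.0205,.09),80.6)
```

```text
t 18.9 pos [ 0.5009 -0.0949  0.1018] shift [0.3002 0.3087 0.0391] turn [-0.0061 -0.0056  0.0069] rows 3.1
```

Call:
{"api": "step_arm", "payload": {
  "targets": [
    [[0.3,0.307,0.04],[-0.003,-0.003,0.005]],
    [[0.3,0.307,0.04],[-0.003,-0.003,0.005]],
    [[0.3,0.307,0.04],[-0.003,-0.003,0.005]],
    [[0.3,0.307,0.04],[-0.003,-0.003,0.005]],
    [[0.3,0.307,0.04],[-0.003,-0.003,0.005]],
    [[0.3,0.307,0.04],[-0.003,-0.003,0.005]],
    [[0.3,0.307,0.04],[-0.003,-0.003,0.005]],
    [[0.3,0.307,0.04],[-0.003,-0.003,0.005]],
    [[0.3,0.307,0.04],[-0.003,-0.003,0.005]]
  ]
}}

```text
time_s: 19.65
position: [0.6052, -0.0267, 0.0912]
tool_rot: [[0.168, 0.986, -0.0], [0.986, -0.168, 0.0], [0.0, -0.0, -1.0]]
ft_force: [0.2, -0.1, -1.0]
grip_width: 0.0332
gripper_force: 50.1
```

Run:
```python
from h import *
plan((.6065,-.0205,.0395),80.6)
d=shot('wrist','w11');cv2.imwrite('pics/w11c.png',cv2.resize(d['img'][130:400,130:420,::-1],None,fx=2,fy=2))
```

```text
t 19.65 pos [ 0.6052 -0.0267  0.0912] shift [0.0211 0.0008 0.1722] turn [-0.0005 -0.0003 -0.006 ] rows 1.2
```

View pics/w11c.png

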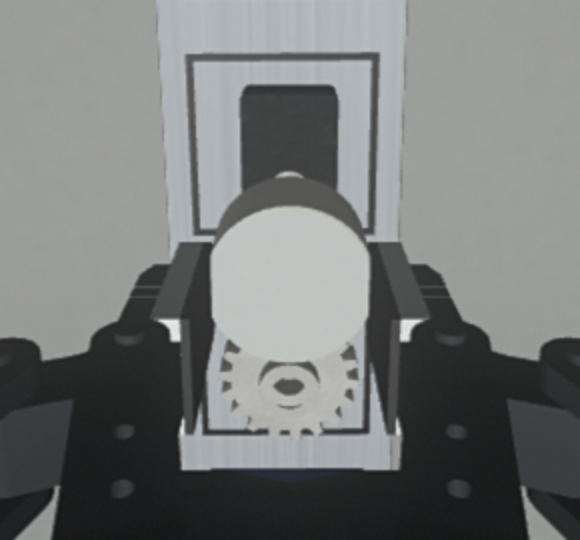

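Puck top centre is at crop (290,284) and the block lies ahead under it.

Run:
```python
from h import *
print(world(load('w11'),275,271.75,.0986),[world(load('w11'),130+x/2,130+y/2,.024).round(4) for x,y in((242,98),(338,98))])
```

```text
[ 0.60661249 -0.02481206  0.0986    ] [array([0.5966, 0.0026, 0.024 ]), array([ 0.6251, -0.0023,  0.024 ])]
```

Call:
{"api": "step_arm", "payload": {
  "targets": [
    [[0.016,0.001,0.08],[0,0,-0.005]],
    [[0.016,0.001,0.12],[0,0,-0.005]],
    [[0.016,0.001,0.145],[0,0,-0.005]],
    [[0.016,0.001,0.155],[0,0,-0.005]],
    [[0.016,0.001,0.155],[0,0,-0.005]],
    [[0.016,0.001,0.155],[0,0,-0.005]],
    [[0.016,0.001,0.155],[0,0,-0.005]]
  ]
}}

```text
time_s: 20.28
position: [0.6073, -0.0214, 0.0453]
tool_rot: [[0.163, 0.987, 0.001], [0.987, -0.163, 0.0], [0.0, 0.001, -1.0]]
ft_force: [-0.9, -0.7, 0.4]
grip_width: 0.0329
gripper_force: 50.1
```

Run:
```python
from h import *
plan((.6065,-.0215,.039),80.6)
```

```text
t 20.2833 pos [ 0.6073 -0.0214  0.0453] shift [-0.0009 -0.0026  0.0208] turn [ 0.0014 -0.0003  0.0004] rows 0.2
```

Call:
{"api": "step_arm", "payload": {
  "targets": [
    [[0,0,0.01],[0,0,0]],
    [[0,0,0.018],[0,0,0]],
    [[0,0,0.02],[0,0,0]],
    [[0,0,0.02],[0,0,0]],
    [[0,0,0.02],[0,0,0]]
  ]
}}

```text
time_s: 20.7
position: [0.607, -0.0211, 0.0387]
tool_rot: [[0.163, 0.987, 0.0], [0.987, -0.163, 0.0], [0.0, 0.0, -1.0]]
ft_force: [-1.5, 0.4, 3.7]
grip_width: 0.0335
gripper_force: 50.6
```

Contact felt (3.7 N), so I'll release and retreat.

Call:
{"api": "step_arm", "payload": {
  "targets": [
    [[0,0,0],[0,0,0]],
    [[0,0,0],[0,0,0]],
    [[0,0,0],[0,0,0]],
    [[0,0,0],[0,0,0]],
    [[0,0,0],[0,0,0]]
  ],
  "jaw": 65
}}

```text
time_s: 21.12
position: [0.6069, -0.0211, 0.0383]
tool_rot: [[0.163, 0.987, -0.001], [0.987, -0.163, 0.0], [0.0, -0.001, -1.0]]
ft_force: [0.4, 0.6, 0.2]
grip_width: 0.0648
gripper_force: 0.0
```

Call:
{"api": "step_arm", "payload": {
  "targets": [
    [[0,0,-0.1],[0,0,0]],
    [[0,0,-0.2],[0,0,0]],
    [[0,0,-0.4],[0,0,0]],
    [[-0.3,0,-0.5],[0,0,0]],
    [[-0.3,0,-0.5],[0,0,0]],
    [[-0.3,0,-0.5],[0,0,0]],
    [[-0.3,0,-0.5],[0,0,0]]
  ]
}}

```text
time_s: 21.7
position: [0.5926, -0.1136, 0.1908]
tool_rot: [[0.167, 0.986, 0.004], [0.986, -0.167, -0.002], [-0.001, 0.004, -1.0]]
ft_force: [-0.2, -0.5, 0.9]
grip_width: 0.065
gripper_force: 0.0
```

Run:
```python
from h import *
d=shot('wrist','w12');cv2.imwrite('pics/w12c.png',cv2.resize(d['img'][:300,130:430,::-1],None,fx=2,fy=2))
```

```text
(no output)
```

View pics/w12c.png

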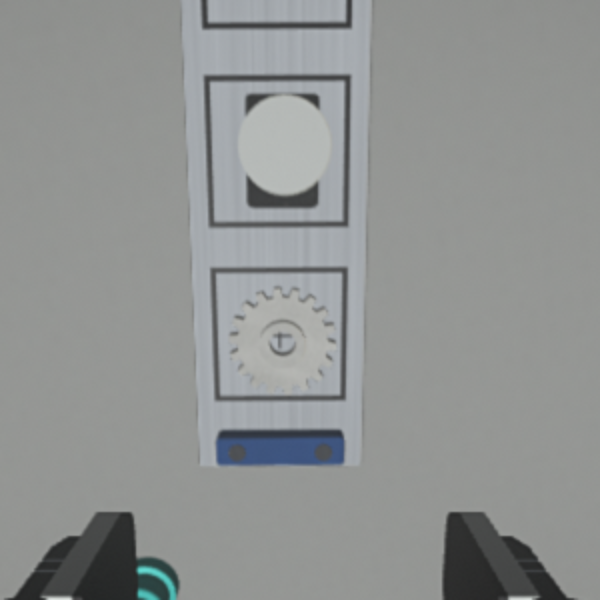

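The puck sits on the block and the gear is centred. I'll check the numbers, then hand in.

Run:
```python
from h import *
d=load('w12');w=lambda x,y,z:world(d,130+x/2,y/2,z)
n=(w(247,205,.024)+w(319,205,.024))/2
print('puck',w(284.5,145,.046),'block from near edge',n+.022*np.array([.163,.987,0]),env.observe()['qvel'])
```

```text
puck [ 0.60794021 -0.01976483  0.046     ] block from near edge [ 0.60720845 -0.01906126  0.024     ] [ 2.6467975   1.25856218  2.4405845   0.49210778 -0.40012674  0.93004868]
```

Puck and block centres agree to about 1 mm.

Call:
{"api": "step_arm", "payload": {
  "targets": [
    [[0,0,0],[0,0,0]],
    [[0,0,0],[0,0,0]],
    [[0,0,0],[0,0,0]],
    [[0,0,0],[0,0,0]]
  ]
}}

```text
time_s: 22.08
position: [0.5923, -0.109, 0.1877]
tool_rot: [[0.162, 0.987, -0.001], [0.987, -0.162, 0.001], [0.001, -0.002, -1.0]]
ft_force: [0.1, 0.1, 0.6]
grip_width: 0.065
gripper_force: 0.0
```

```bash
python3 -c "
from h import *
print(close_job())"
```

```text
the job is handed in; nothing more can be done
None
```

Job handed in at about 22 s, verdict not shown: my camera checks put the bush in the red square, the block in the middle with the puck on it and the gear in the blue square, each within about 3 mm of centre; the ring, cap and V-block were not touched.

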